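# Pass the turn between two push-push timers

## Robot

A 6-joint arm with a two-finger parallel gripper is mounted at the origin on the work surface. World frame = base frame: x ahead of the robot, y to its left, z up, the work surface at z = 0. Lengths are in m, angles in rad, forces in N, time in s.
With the tool pointing down it reaches from about 0.4 to 0.825 m from the base axis. Payload 7 kg.
Tool frame: the origin (TCP) lies midway between the tips of the shut fingers; the grasp point (between the pads) lies hold_point_z behind it (hold_point_z is the distance from the TCP to the grasp point, in m); z points along the fingers, y is the line along which they close (so a half turn about z gives the same grasp; the last joint's range is limited). The gripper opens to 88 mm and grips with 3 to 60 N. Pads are 19 mm wide; open, the fingers measure 130 mm over their backs; the gripper's body (78 mm by 193 mm) begins 47 mm behind the grasp point.
Start: joints at [-0.953, 0.359, 0.012, 0, -1.224, -0.288], TCP at [0.219, -0.639, 0.227] pointing down, gripper open.
Joint ranges: [-3.07, 3.07], [-1.43, 2.12], [-1.02, 1.25], [-3.03, 1.67], [-3.05, -0], [-3.03, 3.03]. Speed limits (rad/s): [2.39, 2.39, 3.01, 3.14, 3.14, 3.14].

## Interface

Orientations are given as [roll, pitch, yaw] about the fixed x, y, z axes, in that order (R = Rz(yaw) Ry(pitch) Rx(roll)).
In Python, from station import * gives the robot as it stands.
- The arm moves only by the tool apply_moves, never from a script. Its argument "steps" is a list of rows, each an object with "translation": the shift along the world's x, y, z scaled (see below), a list of three; "rotation": the turn, a rotation vector about the world's x, y, z scaled (see below), a list of three. A call has exactly 10 rows; each row is the pose to reach, as a shift and turn from the pose commanded when the call began; what a row does not reach only later rows make up. The controller multiplies each number of a shift by 250 mm and each number of a turn by 30 degrees. A row lasts 1/12 s, in which the tool goes at most 41.7 mm and 7.16 degrees, less where a joint would pass 70% of its speed; a pose out of reach is approached as far as the arm can. A call with a number of a shift or a turn outside -1 to 1 is refused whole. A call with a gripper value outside its range is refused whole. "jaw" is the closure, from -1 (fully open) to 1 (shut), so that 0 is half open, set as the call begins (left out, the last holds). The fingers move at their own pace and stop on an object; "newtons" is the grip in N (left out, the last holds). Time passes only in rows, so rows that repeat a pose let the fingers close, or fill a call up. It gives the time, the measured TCP pose, the force, the opening and the grip force at its end, in the units of the state.
- get_state(): the state, without advancing time (a new reading comes with each control period).
- grab_frame(name): name is "side" or "top"; returns the picture (480x640x3 uint8, blue, green, red); there is no depth.
- camera_model(name): a dict with "fx", "fy", "cx", "cy" (pixels), "xyz" and "rotation" of the camera in the world. Camera axes: x right, y down, z forward; pixel columns grow to the right and rows downward; lengths in m; the calibration is good to about 2 mm. A picture is of the moment at which its call begins. camera_model takes no time and is no camera call.
- job_done(): hands the job in; it is judged then, once.
The state is a dict: "t": time; "q": joint angles; "qd": joint speeds; "joint_efforts": joint torques, N m; "eef_pos": TCP position; "ee_rot": TCP orientation; "force": force on the tool from outside, world axes, zero at the start; "moment": the same for the moment, N m; "width": finger opening in m; "gripper_force": force on a finger pad.
Only numpy, scipy, OpenCV 4.12 (cv2) and the standard library are available. Lean on these libraries where they do the work, as an engineer would, in place of code of your own. Each camera call takes 0.05 s, during which the arm holds its last target. There are 200 camera calls.

## Task

It is the other player's turn: first stop the turn timer that is running, the one whose yellow button is latched down, by pressing it all the way and letting it go so that it pops up. Then press the other timer's yellow button, which stood up, so that it stays latched down when you let go. Check each one, and press again if it did not end up that way.

Things in the scene. Friction and masses are not known exactly. Their poses are not given: they have to be found in the camera images.
- run_button (a joint): button of the running timer, latched down at the start. Push-push (click-pen) button, in m: 0 = popped up, grows as pressed, 0.009 = latched down, 0.0167 = hard stop. Each press beyond 0.016 and full release changes it to the other state; a shorter one may leave it as it was or up. Spring 2 to 4.5 N; more force means the hard stop.
- run_button_top (a point): centre of the flat top of the running timer's button cap; it moves with the button: 74 mm above the table when up, 65 mm latched, 57 mm at the hard stop. z points up; press straight down. Its 46 mm yellow cap is 10 mm thick, on a 30 mm blue neck, over a white 120 x 92 x 46 mm case fixed to the table, with a dark display strip; the two timers look alike and may stand on either side.
- idle_button (a joint): button of the other timer, popped up at the start. Push-push (click-pen) button, in m: 0 = popped up, grows as pressed, 0.009 = latched down, 0.0167 = hard stop. Each press beyond 0.016 and full release changes it to the other state; a shorter one may leave it as it was or up. Spring 2 to 4.5 N; more force means the hard stop.
- idle_button_top (a point): centre of the flat top of the other timer's button cap; heights as for the running one. Its 46 mm yellow cap is 10 mm thick, on a 30 mm blue neck, over a white 120 x 92 x 46 mm case fixed to the table, with a dark display strip; the two timers look alike and may stand on either side.
There are look-alikes about, which are no part of the job. What is shaped like the part that bears idle_button but turquoise is not meant.

How it is judged:
By the outcome, as a careful person would: the job done as asked, in the order asked, and still so for the second after the job is handed in, with the robot touching nothing.
It also fails if it takes over 32 s, if anything falls off the work surface, if the arm or the gripper's body presses on something with over 40 N, if the wrist force passes 120 N, or if a joint passes its speed limit or range.

## Working session

There is one attempt and no reset: what is moved stays moved. The work goes in short steps, Python scripts to look and compute and a tool call to move; the robot and the scene stay as the last step left them, time stands still between calls to the robot, and variables do not carry over. Pictures are saved under pics/ and viewed, at most 10 in all, crops included, and the job is handed in when it is done.

Besides the shell and the picture viewer there is one more tool, called after ">>>" as a command line: name --argument value ..., lists and objects as JSON in quotes. apply_moves: Moves the arm, as the interface text tells. Shifts and turns lie within -1 to 1; 1 stands for 250 mm of shift or 30 degrees of turn. Its arguments: {"type":"object","properties":{"steps":{"type":"array"},"jaw":{"type":"number"},"newtons":{"type":"number"}},"required":["steps"]}

```bash
mkdir -p pics
cat > h.py <<'E'
from station import *
import numpy as np, cv2
def ray(cam,u,v):
    m=camera_model(cam); d=np.array([(u-m["cx"])/m["fx"],(v-m["cy"])/m["fy"],1.])
    return np.array(m["xyz"]),np.array(m["rotation"])@d
def onplane(cam,u,v,z):
    o,d=ray(cam,u,v); return o+d*(z-o[2])/d[2]
def yellow(img):
    h=cv2.cvtColor(img,cv2.COLOR_BGR2HSV); m=cv2.inRange(h,(20,100,80),(38,255,255))
    n,l,s,c=cv2.connectedComponentsWithStats(m)
    return [(s[i].tolist(),c[i].round(1).tolist()) for i in range(1,n) if s[i][4]>60]
E
python3 - <<'E'
from h import *
for c in("top","side"):
    im=grab_frame(c); cv2.imwrite(f"pics/{c}0.png",im)
    print(c,camera_model(c)["xyz"])
    for s,ce in yellow(im): print(s,ce,[onplane(c,*ce,z).round(3).tolist() for z in(.074,.065)])
s=get_state();print(s["t"],s["eef_pos"],s["ee_rot"],s["width"],s["force"])
E
```

```text
top [ 0.33906493 -0.06151475  1.01433526]Traceback (most recent call last):
  File "<stdin>", line 5, in <module>
  File "h.py", line 7, in onplane
    o,d=ray(cam,u,v); return o+d*(z-o[2])/d[2]
                                          ~^^^
IndexError: invalid index to scalar variable.
```

Run:
```python
from h import *
print(camera_model("top"))
```

```text
{'fx': 493.5758677194572, 'fy': 493.5758677194572, 'cx': 316.757510809547, 'cy': 239.72182841440835, 'xyz': array([ 0.33906493, -0.06151475,  1.01433526]), 'rotation': array([-3.03085453, -0.0249275 , -1.55197722])}
```

View pics/top0.png

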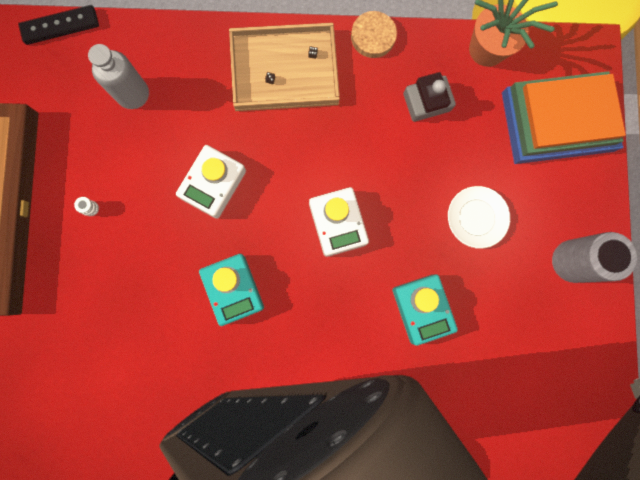

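The top view shows two white timers, with caps at about (214,169) and (337,209), and two turquoise decoys at (224,280) and (427,300). The camera rotation is given as roll, pitch, yaw, so I'll fix the helper.

```bash
sed -i 's/^import numpy.*/&\nfrom scipy.spatial.transform import Rotation as Ro/; s/np.array(m\["rotation"\])@d/Ro.from_euler("xyz",m["rotation"]).apply(d)/' h.py
python3 - <<'E'
from h import *
P={}
for c in("top","side"):
    im=grab_frame(c); cv2.imwrite(f"pics/{c}1.png",im)
    print(c,camera_model(c)["xyz"])
    for s,ce in yellow(im): 
        print(s,ce,[onplane(c,*ce,z).round(3).tolist() for z in(.074,.065)]); P.setdefault(c,[]).append(ce)
print("pairs: top px, side px, gap, midpoint")
for a in P["top"]:
    for b in P["side"]:
        o,d=ray("top",*a);p,e=ray("side",*b)
        t=np.linalg.lstsq(np.c_[d,-e],p-o,rcond=None)[0]
        x,y=o+d*t[0],p+e*t[1]
        if np.linalg.norm(x-y)<.008: print(a,b,np.linalg.norm(x-y).round(4),((x+y)/2).round(4))
s=get_state();print(s["t"],s["eef_pos"],s["ee_rot"],s["width"],s["force"])
E
```

```text
top [ 0.33906493 -0.06151475  1.01433526]
[480, 0, 19, 6, 66] [490.7, 1.5] [[0.942, -0.43, 0.074], [0.948, -0.433, 0.065]]
[519, 0, 121, 39, 2652] [586.4, 11.9] [[0.926, -0.627, 0.074], [0.932, -0.633, 0.065]]
[472, 4, 13, 15, 109] [476.4, 10.7] [[0.921, -0.4, 0.074], [0.927, -0.403, 0.065]]
[202, 158, 23, 23, 420] [213.0, 169.0] [[0.578, 0.121, 0.074], [0.58, 0.122, 0.065]]
[325, 198, 24, 23, 438] [336.5, 208.9] [[0.505, -0.12, 0.074], [0.506, -0.121, 0.065]]
[213, 267, 24, 25, 466] [224.5, 279.1] [[0.365, 0.09, 0.074], [0.366, 0.092, 0.065]]
[414, 288, 25, 24, 471] [426.2, 299.7] [[0.334, -0.293, 0.074], [0.334, -0.296, 0.065]]
side [0.30462872 0.46341935 0.72182667]
[105, 83, 80, 96, 4136] [140.6, 120.6] [[0.948, -0.285, 0.074], [0.957, -0.295, 0.065]]
[406, 163, 23, 18, 325] [416.8, 171.7] [[0.334, -0.293, 0.074], [0.334, -0.303, 0.065]]
[296, 205, 25, 20, 394] [308.0, 214.5] [[0.506, -0.119, 0.074], [0.508, -0.127, 0.065]]
[202, 303, 29, 27, 626] [215.7, 316.0] [[0.577, 0.129, 0.074], [0.58, 0.124, 0.065]]
[339, 317, 30, 28, 673] [353.8, 330.3] [[0.366, 0.091, 0.074], [0.366, 0.086, 0.065]]
pairs: top px, side px, gap, midpoint
[213.0, 169.0] [215.7, 316.0] 0.0007 [0.5808 0.1229 0.0631]
[336.5, 208.9] [308.0, 214.5] 0.001 [ 0.5056 -0.12    0.0724]
[224.5, 279.1] [353.8, 330.3] 0.0003 [0.3656 0.0904 0.0723]
[426.2, 299.7] [416.8, 171.7] 0.0003 [ 0.3339 -0.2936  0.0731]
0.15 [ 0.21844849 -0.63827768  0.22586756] [ 3.14033899e+00 -1.46055942e-04 -2.81188730e+00] 0.08767712355599894 [1.08827879 0.1407206  0.69026478]
```

View pics/side1.png

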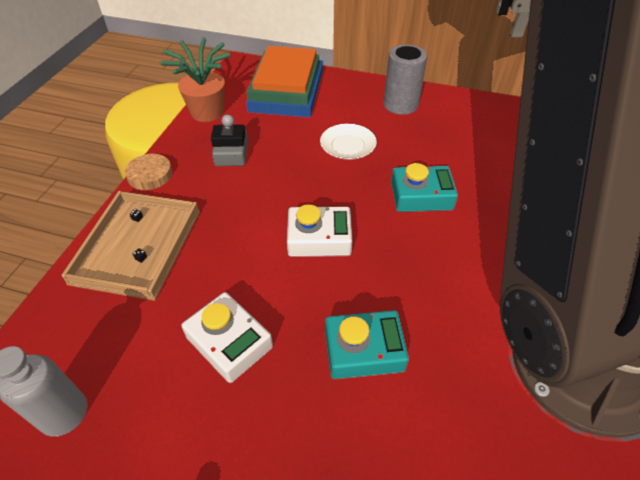

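Both views agree. The running timer's cap is latched at (0.580, 0.123), z≈0.063, and no neck shows. The idle one is up at (0.506, -0.120), z≈0.073, and its blue neck is visible at side pixel (308,230). I'm heading for the running timer with the fingers shut.

>>> apply_moves --steps '[{"translation": [0.05,0.1,0],"rotation": [0,0,0]},{"translation": [0.1,0.2,0],"rotation": [0,0,0]},{"translation": [0.15,0.3,0],"rotation": [0,0,0]},{"translation": [0.2,0.4,0],"rotation": [0,0,0]},{"translation": [0.25,0.5,0],"rotation": [0,0,0]},{"translation": [0.3,0.6,0],"rotation": [0,0,0]},{"translation": [0.35,0.7,0],"rotation": [0,0,0]},{"translation": [0.4,0.8,0],"rotation": [0,0,0]},{"translation": [0.45,0.9,0],"rotation": [0,0,0]},{"translation": [0.5,1.0,0],"rotation": [0,0,0]}]' --jaw 1 --newtons 20

```text
t: 0.98
eef_pos: [0.3438, -0.3873, 0.2264]
ee_rot: [3.141, -0.0, -2.812]
force: [0.6, 0.1, -0.4]
width: 0.0263
gripper_force: 0.0
```

>>> apply_moves --steps '[{"translation": [0.05,0.1,0],"rotation": [0,0,0]},{"translation": [0.1,0.2,0],"rotation": [0,0,0]},{"translation": [0.15,0.3,0],"rotation": [0,0,0]},{"translation": [0.2,0.4,0],"rotation": [0,0,0]},{"translation": [0.25,0.5,0],"rotation": [0,0,0]},{"translation": [0.3,0.6,0],"rotation": [0,0,0]},{"translation": [0.35,0.7,0],"rotation": [0,0,0]},{"translation": [0.4,0.8,0],"rotation": [0,0,0]},{"translation": [0.45,0.9,0],"rotation": [0,0,0]},{"translation": [0.5,1.0,0],"rotation": [0,0,0]}]'

```text
t: 1.82
eef_pos: [0.4688, -0.1372, 0.2266]
ee_rot: [3.142, 0.0, -2.812]
force: [0.1, 0.6, 0.4]
width: 0.0004
gripper_force: 0.0
```

>>> apply_moves --steps '[{"translation": [0.05,0.1,0],"rotation": [0,0,0]},{"translation": [0.1,0.2,0],"rotation": [0,0,0]},{"translation": [0.15,0.3,0],"rotation": [0,0,0]},{"translation": [0.2,0.4,0],"rotation": [0,0,0]},{"translation": [0.25,0.5,0],"rotation": [0,0,0]},{"translation": [0.3,0.6,0],"rotation": [0,0,0]},{"translation": [0.35,0.7,0],"rotation": [0,0,0]},{"translation": [0.4,0.8,0],"rotation": [0,0,0]},{"translation": [0.45,0.9,0],"rotation": [0,0,0]},{"translation": [0.5,1.0,0],"rotation": [0,0,0]}]'

```text
t: 2.65
eef_pos: [0.5938, 0.1127, 0.2263]
ee_rot: [3.142, -0.0, -2.812]
force: [0.4, -0.5, 0.3]
width: 0.0005
gripper_force: 0.0
```

>>> apply_moves --steps '[{"translation": [-0.03,0.02,-0.08],"rotation": [0,0,0]},{"translation": [-0.055,0.04,-0.18],"rotation": [0,0,0]},{"translation": [-0.055,0.04,-0.28],"rotation": [0,0,0]},{"translation": [-0.055,0.04,-0.38],"rotation": [0,0,0]},{"translation": [-0.055,0.04,-0.46],"rotation": [0,0,0]},{"translation": [-0.055,0.04,-0.53],"rotation": [0,0,0]},{"translation": [-0.055,0.04,-0.57],"rotation": [0,0,0]},{"translation": [-0.055,0.04,-0.59],"rotation": [0,0,0]},{"translation": [-0.055,0.04,-0.6],"rotation": [0,0,0]},{"translation": [-0.055,0.04,-0.6],"rotation": [0,0,0]}]'

```text
t: 3.48
eef_pos: [0.5801, 0.1214, 0.0767]
ee_rot: [-3.141, 0.0, -2.812]
force: [-0.3, 0.2, -0.0]
width: 0.0003
gripper_force: 0.0
```

Run:
```python
from h import *
im=grab_frame("side"); cv2.imwrite("pics/side2.png",cv2.resize(im[200:400,120:387],None,fx=2.9,fy=2.9))
s=get_state();print(s["t"],s["eef_pos"],s["force"])
```

```text
3.5333 [0.58031852 0.12157384 0.07726994] [-0.1336272  -0.57127358 -0.63546817]
```

View pics/side2.png

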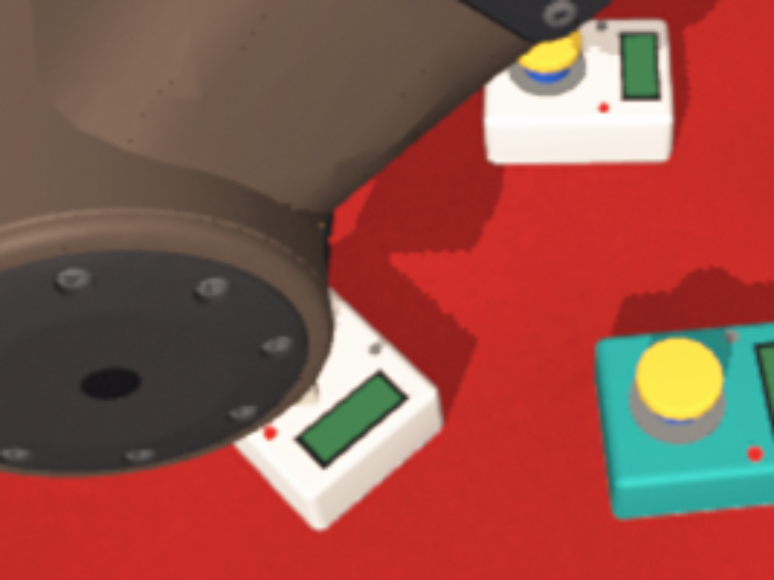

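The wrist hides the cap in this view. The idle button, at the crop's top right (550,60), is still up. I'll press slowly now and read the force.

>>> apply_moves --steps '[{"translation": [0,0,-0.02],"rotation": [0,0,0]},{"translation": [0,0,-0.04],"rotation": [0,0,0]},{"translation": [0,0,-0.05],"rotation": [0,0,0]},{"translation": [0,0,-0.06],"rotation": [0,0,0]},{"translation": [0,0,-0.066],"rotation": [0,0,0]},{"translation": [0,0,-0.07],"rotation": [0,0,0]},{"translation": [0,0,-0.074],"rotation": [0,0,0]},{"translation": [0,0,-0.076],"rotation": [0,0,0]},{"translation": [0,0,-0.076],"rotation": [0,0,0]},{"translation": [0,0,-0.076],"rotation": [0,0,0]}]'

```text
t: 4.37
eef_pos: [0.5801, 0.1215, 0.0577]
ee_rot: [3.142, 0.001, -2.812]
force: [1.1, 0.3, 2.8]
width: 0.0002
gripper_force: 1.8
```

Only spring force so far. I'll go on down by small amounts until it hits the hard stop.

>>> apply_moves --steps '[{"translation": [0,0,-0.002],"rotation": [0,0,0]},{"translation": [0,0,-0.004],"rotation": [0,0,0]},{"translation": [0,0,-0.006],"rotation": [0,0,0]},{"translation": [0,0,-0.007],"rotation": [0,0,0]},{"translation": [0,0,-0.008],"rotation": [0,0,0]},{"translation": [0,0,-0.008],"rotation": [0,0,0]},{"translation": [0,0,-0.008],"rotation": [0,0,0]},{"translation": [0,0,-0.008],"rotation": [0,0,0]},{"translation": [0,0,-0.008],"rotation": [0,0,0]},{"translation": [0,0,-0.008],"rotation": [0,0,0]}]'

```text
t: 5.2
eef_pos: [0.5803, 0.1215, 0.0575]
ee_rot: [-3.141, 0.002, -2.811]
force: [-5.7, 0.7, 17.9]
width: 0.0003
gripper_force: 9.1
```

That's the hard stop: 18 N at z = 57.5 mm. I'll let go straight up, then move towards the idle timer.

>>> apply_moves --steps '[{"translation": [0,0,0.03],"rotation": [0,0,0]},{"translation": [0,0,0.08],"rotation": [0,0,0]},{"translation": [0,0,0.15],"rotation": [0,0,0]},{"translation": [-0.03,-0.1,0.25],"rotation": [0,0,0]},{"translation": [-0.07,-0.22,0.3],"rotation": [0,0,0]},{"translation": [-0.11,-0.35,0.35],"rotation": [0,0,0]},{"translation": [-0.15,-0.48,0.35],"rotation": [0,0,0]},{"translation": [-0.19,-0.61,0.35],"rotation": [0,0,0]},{"translation": [-0.23,-0.74,0.35],"rotation": [0,0,0]},{"translation": [-0.27,-0.87,0.35],"rotation": [0,0,0]}]'

```text
t: 6.03
eef_pos: [0.5109, -0.0975, 0.1428]
ee_rot: [3.141, -0.001, -2.812]
force: [0.0, -0.3, 0.3]
width: 0.0004
gripper_force: 0.0
```

```bash
cat > chk.py <<'E'
from h import *
import sys
P={}
for c in("top","side"):
    im=grab_frame(c); cv2.imwrite(f"pics/{c}{sys.argv[1]}.png",im)
    for s,ce in yellow(im): P.setdefault(c,[]).append((ce,s[4]))
for a,A in P["top"]:
    for b,B in P["side"]:
        o,d=ray("top",*a);p,e=ray("side",*b)
        t=np.linalg.lstsq(np.c_[d,-e],p-o,rcond=None)[0]
        x,y=o+d*t[0],p+e*t[1]
        if np.linalg.norm(x-y)<.008: print(a,A,b,B,np.linalg.norm(x-y).round(4),((x+y)/2).round(4))
s=get_state();print(s["t"],s["eef_pos"],s["force"])
E
python3 chk.py 3
```

```text
[225.0, 279.2] 443 [353.8, 330.3] 673 0.0005 [0.3655 0.0897 0.071 ]
[426.2, 299.6] 468 [416.8, 171.7] 324 0.0001 [ 0.334  -0.2936  0.0731]
6.1333 [ 0.50971223 -0.09946086  0.14257915] [ 0.63408718  0.40905499 -0.69960199]
```

View pics/side3.png

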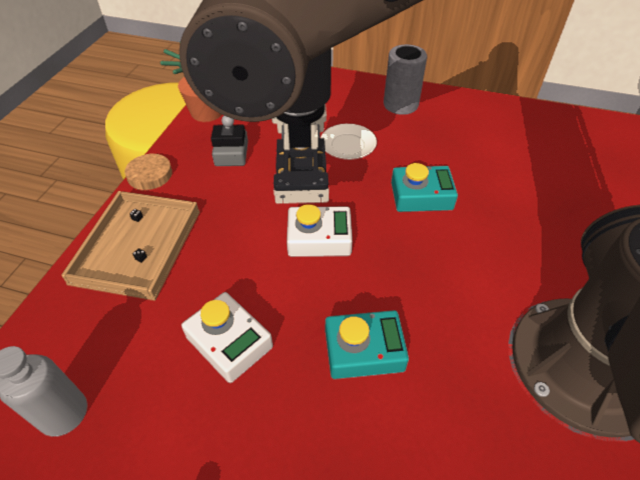

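In this view the running timer's cap is near (215,314) and the idle one at (308,214) is still up. I'll compare the running cap's row with its latched value (316.0) and with the row predicted for up.

```bash
python3 - <<'E'
from h import *
for f in("side1","side3"): print(f,yellow(cv2.imread(f"pics/{f}.png"))[-2:])
print(yellow(cv2.imread("pics/top3.png")))
m=camera_model("side");R=Ro.from_euler("xyz",m["rotation"])
for z in(.063,.065,.074):
    p=R.inv().apply(np.array([.580,.1225,z])-m["xyz"]);print(z,m["fx"]*p[0]/p[2]+m["cx"],m["fy"]*p[1]/p[2]+m["cy"])
E
for i in 1 3; do python3 -c "
import cv2;im=cv2.imread('pics/side$i.png')[285:345,180:250];cv2.imwrite('/tmp/c$i.png',cv2.resize(im,None,fx=5.5,fy=5.5))"; done; python3 -c "
import cv2;cv2.imwrite('pics/cmp3.png',cv2.hconcat([cv2.imread('/tmp/c1.png'),cv2.imread('/tmp/c3.png')]))"
```

```text
side1 [([202, 303, 29, 27, 626], [215.7, 316.0]), ([339, 317, 30, 28, 673], [353.8, 330.3])]
side3 [([200, 300, 30, 27, 611], [214.8, 312.9]), ([339, 317, 30, 28, 673], [353.8, 330.3])]
[([480, 0, 19, 6, 67], [490.9, 1.6]), ([519, 0, 121, 39, 2672], [586.3, 12.0]), ([472, 4, 13, 15, 117], [476.6, 10.7]), ([248, 33, 82, 58, 2947], [282.0, 57.9]), ([364, 42, 18, 10, 98], [372.9, 46.7]), ([327, 208, 22, 13, 189], [338.1, 214.0]), ([215, 268, 22, 24, 443], [225.0, 279.2]), ([414, 288, 25, 24, 468], [426.2, 299.6])]
0.063 216.49463151881076 315.9714715905662
0.065 216.28391549470496 315.2969802463856
0.074 215.32515274133706 312.2280291259681
```

View pics/cmp3.png

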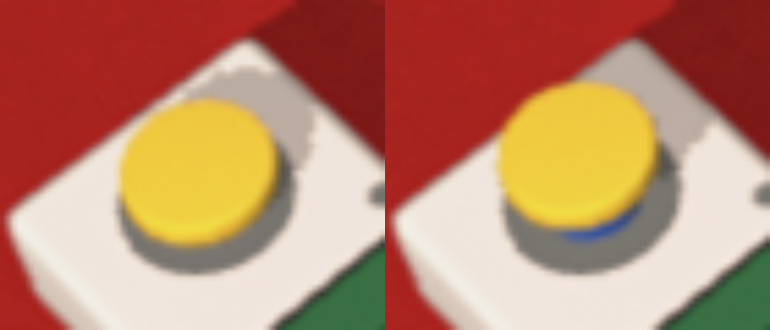

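In the left crop (before), the cap at (198,170) sits flush with no neck. In the right crop (now), it is about 3 px higher and blue neck shows at (595,232), so the running timer has popped up. Next is the idle button.

>>> apply_moves --steps '[{"translation": [-0.015,-0.05,-0.04],"rotation": [0,0,0]},{"translation": [-0.03,-0.094,-0.1],"rotation": [0,0,0]},{"translation": [-0.03,-0.094,-0.16],"rotation": [0,0,0]},{"translation": [-0.03,-0.094,-0.21],"rotation": [0,0,0]},{"translation": [-0.03,-0.094,-0.24],"rotation": [0,0,0]},{"translation": [-0.03,-0.094,-0.25],"rotation": [0,0,0]},{"translation": [-0.03,-0.094,-0.26],"rotation": [0,0,0]},{"translation": [-0.03,-0.094,-0.27],"rotation": [0,0,0]},{"translation": [-0.03,-0.094,-0.28],"rotation": [0,0,0]},{"translation": [-0.03,-0.094,-0.29],"rotation": [0,0,0]}]'

```text
t: 6.97
eef_pos: [0.5053, -0.1194, 0.071]
ee_rot: [-3.141, 0.001, -2.811]
force: [-0.3, 0.9, 2.6]
width: 0.0002
gripper_force: 1.3
```

>>> apply_moves --steps '[{"translation": [0,0,-0.01],"rotation": [0,0,0]},{"translation": [0,0,-0.02],"rotation": [0,0,0]},{"translation": [0,0,-0.03],"rotation": [0,0,0]},{"translation": [0,0,-0.04],"rotation": [0,0,0]},{"translation": [0,0,-0.046],"rotation": [0,0,0]},{"translation": [0,0,-0.05],"rotation": [0,0,0]},{"translation": [0,0,-0.054],"rotation": [0,0,0]},{"translation": [0,0,-0.058],"rotation": [0,0,0]},{"translation": [0,0,-0.06],"rotation": [0,0,0]},{"translation": [0,0,-0.06],"rotation": [0,0,0]}]'

```text
t: 7.8
eef_pos: [0.5055, -0.1195, 0.0574]
ee_rot: [-3.141, 0.001, -2.811]
force: [-5.1, 5.1, 22.2]
width: 0.0007
gripper_force: 11.0
```

That's the hard stop again, at 22 N. I'll release straight up and move clear towards -y so both cameras can see.

>>> apply_moves --steps '[{"translation": [0,0,0.03],"rotation": [0,0,0]},{"translation": [0,0,0.08],"rotation": [0,0,0]},{"translation": [0,0,0.16],"rotation": [0,0,0]},{"translation": [0,0,0.28],"rotation": [0,0,0]},{"translation": [0,-0.1,0.4],"rotation": [0,0,0]},{"translation": [0,-0.22,0.5],"rotation": [0,0,0]},{"translation": [0,-0.35,0.55],"rotation": [0,0,0]},{"translation": [-0.02,-0.48,0.6],"rotation": [0,0,0]},{"translation": [-0.05,-0.61,0.6],"rotation": [0,0,0]},{"translation": [-0.1,-0.74,0.6],"rotation": [0,0,0]}]'

```text
t: 8.63
eef_pos: [0.4798, -0.3062, 0.206]
ee_rot: [-3.141, 0.001, -2.811]
force: [0.5, -0.1, -0.3]
width: 0.0003
gripper_force: 0.0
```

```bash
python3 chk.py 4; python3 -c "
from h import *
im=cv2.imread('pics/side4.png');print(yellow(im));cv2.imwrite('pics/side4c.png',cv2.resize(im[190:390,170:420],None,fx=3,fy=3))"
```

```text
[212.4, 167.9] 418 [214.8, 312.9] 609 0.0009 [0.5808 0.1226 0.0716]
[224.5, 279.2] 460 [353.8, 330.3] 671 0.0005 [0.3655 0.0904 0.0723]
[426.2, 299.7] 469 [416.8, 171.7] 323 0.0003 [ 0.3339 -0.2936  0.0731]
8.7333 [ 0.47746426 -0.30801532  0.20481766] [-0.00771389  0.42201441 -0.24771643]
[([105, 83, 81, 96, 4133], [140.6, 120.7]), ([406, 163, 23, 18, 323], [416.8, 171.7]), ([296, 208, 25, 21, 400], [308.2, 217.7]), ([200, 300, 30, 27, 609], [214.8, 312.9]), ([339, 317, 30, 28, 671], [353.8, 330.3])]
```

View pics/side4c.png

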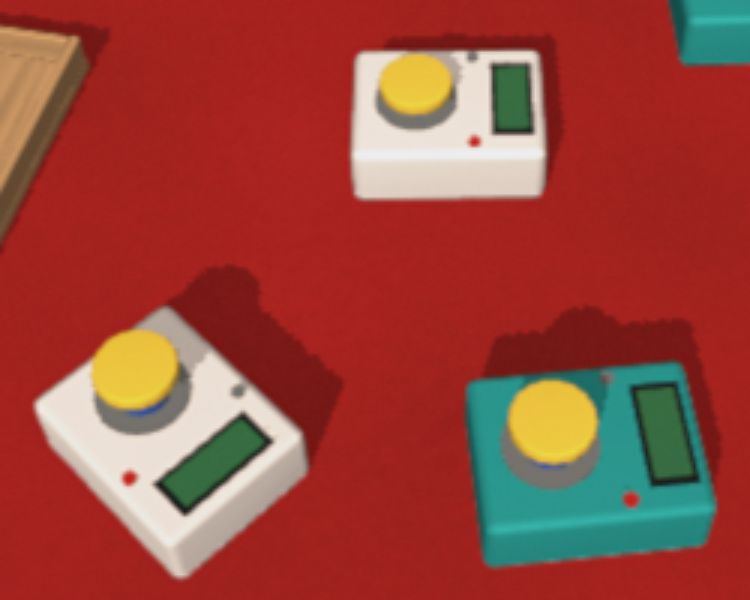

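The formerly idle button, at crop (416,85), now sits flush with no blue neck; its row moved from 214.5 to 217.7, so it is latched. The formerly running one, at (136,370), is up with its neck showing. The arm is clear, so I'm handing in.

```bash
python3 -c "
from station import *
print(job_done())"
```

```text
the job is handed in; nothing more can be done
None
```

I stopped the running timer first (its button popped up), then pressed the other white timer's button so it stayed latched; the camera images confirmed both, and I handed the job in at about 8.7 s with the arm clear.

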